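Take one cup off the nested stack for the silica dispenser

TASK

The silica dispenser needs a cup in front of its chute: take only the top cup off the nested stack, lifting it clear so that the two cups below stay nested and standing where they are, and set it down gently, upright, with its foot inside the white ring on the dispenser's tray. Do not drop the cup or press the dispenser's green button (I will do that), and leave the other things in the well where they lie.

Things in the scene. Friction and masses are not known exactly. Their poses are not given: they have to be found in the camera images.
- cup_top: top one of 3 identical blue nesting cups, the one to take. 38 mm high, about 35 g. Upper part, 16 to 38 mm above its underside: straight band, outer diameter 56, inside 50 mm; below it a body 44 mm across tapering to a 38 mm foot. Only the top 22 mm of the stack is this cup: a grip deeper than that takes the next one too. Origin: centre of underside, z up (44 mm over the floor)
- cup_middle: second cup, same shape; must stay nested in the bottom cup. Each cup's body sits loosely (2 to 3 mm play all round) inside the band of the cup below, its band's shoulder resting on that cup's rim, 22 mm higher per cup; it is free once lifted straight up 16 mm. Origin: centre of underside, z up (22 mm over the floor)
- cup_bottom: lowest cup, same shape, standing loose on the well's floor (height 0); must stay. Origin: centre of underside, z up. The stack of three is 82 mm high
- dispenser: silica dispenser, fixed. Grey tray 6 mm thick, from -55 to +145 mm along its x, +-55 mm along y; on it a column 101 mm high, 90 mm wide, from x = +75 to +143 mm; a white chute 27 mm wide slopes from the column towards the ring, its lip at x = +44 mm, about 55 mm high. Origin on the floor below the ring's centre, z up, x from the ring to the column (away from the robot, give or take its yaw)
- ring_centre (a point): centre of the white ring on the tray, on the tray's upper face (6 mm above the floor); the ring is a line 3 mm wide, 72 mm in mean diameter, round a black disc. Axes as the dispenser's. Open above: the cup can be lowered straight down
- dispenser_button (a joint): green push button, 26 mm across, on top of the dispenser's column 109 mm behind the ring's centre, its top 111 mm above the floor; 0 = out, 0.006 m = pressed home. Leave it alone
- filter_box_a: clear snap box 72 x 72 x 14 mm with a black-rimmed round polariser filter inside, lying flat; origin at the centre of its underside, z up. A bystander
- filter_box_b: clear snap box 72 x 72 x 14 mm with a black-rimmed round polariser filter inside, lying flat; origin at the centre of its underside, z up. A bystander
- filter_wrench: black plastic filter wrench, an open ring 80 mm across with two short handles, about 115 mm long and 8 mm thick, lying flat; origin at the ring's centre on the underside, handles towards its x. A bystander
- blower: red silicone blower standing upright, 60 mm across and 88 mm high with a thin nozzle on top; origin at the centre of its underside, z up. A bystander
- hex_key: steel hex key, an L of 8 mm bar, 98 mm by 34 mm, lying flat; origin at the middle of its long arm on the underside, long arm along its y. A bystander

How it is judged (in metres and radians):
On the way:
1. the top cup is lifted clear of the second cup, which stays nested in the bottom one (z of cup_top in the frame of cup_middle above 0.042 m and distance of each of cup_middle, cup_bottom from where it was at the start of the episode below 0.02 m and angle between each of cup_bottom, cup_middle's own z axis and vertical below 0.1 rad and z of cup_middle in the frame of cup_bottom below 0.026 m), for 0.1 s.
At the end, for the whole second after the job is handed in: The top cup stands at rest, upright within 0.08 rad, on the tray (within 4 mm), its axis within 15 mm of the ring's centre; the middle cup is seated in the bottom one (raised under 4 mm), both within 20 mm of their start and upright within 0.1 rad; bystanders within 30 mm of their start (horizontal distance between cup_top and ring_centre below 0.015 m and z of cup_top in the frame of ring_centre between -0.004 and 0.004 m and not (angle between cup_top's own z axis and vertical above 0.08 rad) and linear speed of each of cup_top, cup_middle below 0.02 m/s and distance of each of cup_middle, cup_bottom from where it was at the start of the episode below 0.02 m and angle between each of cup_bottom, cup_middle's own z axis and vertical below 0.1 rad and z of cup_middle in the frame of cup_bottom below 0.026 m and distance of each of filter_box_a, filter_box_b, filter_wrench, blower, hex_key from where it was at the start of the episode below 0.03 m); the robot touches nothing.
It fails at once if the second cup is pulled up with the top one (8 mm or more) (z of cup_middle in the frame of cup_bottom above 0.03 m).
It fails at once if the bottom cup is lifted off the floor (8 mm or more) (height (world z) of cup_bottom above 0.008 m).
It fails at once if the cup is dropped: moving faster than 0.6 m/s with no finger on it (a free fall of about 18 mm) (linear speed of cup_top above 0.6 m/s and contact force between the fingers and cup_top below 0.05 N).
It fails at once if the dispenser's button is pressed (3 mm or more) (value of joint dispenser_button above 0.003 m).
It fails at once if a bystander (filter box, wrench, blower, hex key) is moved by 30 mm or more (distance of any of filter_box_a, filter_box_b, filter_wrench, blower, hex_key from where it was at the start of the episode above 0.03 m).
It also fails if it takes over 40 s, if anything falls off the work surface, if the arm or the gripper's body presses on something with over 40 N, if the wrist force passes 120 N, or if a joint passes its speed limit or range.

ROBOT

A 7-joint arm with a two-finger parallel gripper is mounted at the origin on the work surface. World frame = base frame: x ahead of the robot, y to its left, z up, the work surface at z = 0. Lengths are in mm, angles in rad, forces in N, time in s.
With the tool pointing down it reaches from about 425 to 1025 mm from the base axis. Payload 3.6 kg.
Tool frame: the origin (TCP) lies between the finger pads; the fingertips stand finger_overhang ahead of it and the grasp point (between the pads) lies 6 mm ahead of it (finger_overhang is the distance from the TCP to the fingertips, in mm); z points along the fingers, y is the direction in which the jaws open and shut (so a half turn about z gives the same grasp; the last joint's range is limited). The gripper opens to 85 mm and grips with 20 to 120 N. Pads are 22 mm wide; open, the fingers measure 114 mm over their backs; the gripper's body (76 mm by 85 mm) begins 54 mm behind the grasp point. The pads swing forward as they close: fully open they stand 13 mm farther back than shut.
Start: joints at [1.044, 0.591, 0.048, 1.609, -0.033, 0.943, -0.034], TCP at [304.078, -658.154, 256.302] pointing down, gripper open.
Joint ranges: [-2.69, 2.69], [-0.47, 2.24], [-1.27, 1.36], [0.19, 2.51], [-1.53, 4.68], [0.08, 2.07], [-3.09, 3.09]. Speed limits (rad/s): [2.57, 2.57, 3.14, 3.14, 3.14, 3.14, 3.14].

INTERFACE

Orientations are given as a rotation vector (axis times angle).
In Python, from station import state, get_image, hand_in, finger_overhang gives the robot as it stands.
- The arm moves only by the tool carry_out, never from a script. Its argument "plan" is a list of rows, each an object of numbers: "tx", "ty", "tz": the shift along the tool's x, y, z in mm; "rx", "ry", "rz": the turn, a rotation vector about the tool's x, y, z in degrees; "claw": the finger opening in mm, from 0 to 85.4. In form: [{"tx": .., "ty": .., "tz": .., "rx": .., "ry": .., "rz": .., "claw": ..}, ...]. A call has exactly 8 rows; each row shifts and turns the pose as measured when the row begins, along the tool's axes as they then stand; what a row does not reach is not made up. A row lasts 1/12 s, in which the tool goes at most 41.7 mm and 7.16 degrees, less where a joint would pass 70% of its speed; a pose out of reach is approached as far as the arm can. A call with a gripper value outside its range is refused whole. The fingers move at their own pace and stop on an object; "grip_force" is the grip in N (left out, the last holds). Time passes only in rows, so rows that do not move let the fingers close, or fill a call up. It gives the time, the measured TCP pose, the force and the opening at its end, in the units of the state.
- state(): the state, without advancing time (a new reading comes with each control period).
- get_image(name): name is "scene" or "top" or "wrist"; returns a dict with "frame" (420x560x3 uint8, blue, green, red), "intrinsics" (3x3 intrinsics, pixels), "T" (4x4, takes a point from camera to world coordinates). Camera axes: x right, y up, looking along -z (the intrinsics and any distortion apply to the point x, -y, -z); pixel columns grow to the right and rows downward; lengths in mm; the calibration is good to about 2 mm. A picture is of the moment at which its call begins. There is no depth.
- hand_in(): hands the job in, once; it reports no verdict.
The state is a dict: "t": time; "qpos": joint angles; "joint_vel": joint speeds; "joint_efforts": joint torques, N m; "ee_pos": TCP position; "tool_rot": TCP orientation; "contact_force": force on the tool from outside, world axes, zero at the start; "wrist_torque": the same for the moment, N m; "opening": finger opening in mm.
Only numpy, scipy, OpenCV 4.12 (cv2) and the standard library are available. Lean on these libraries where they do the work, as an engineer would, in place of code of your own. Each camera call takes 0.05 s, during which the arm holds its last target.

## Working session

There is one attempt and no reset: what is moved stays moved. The work goes in short steps, Python scripts to look and compute and a tool call to move; the robot and the scene stay as the last step left them, time stands still between calls to the robot, and variables do not carry over. Pictures are saved under pics/ and viewed, and the job is handed in when it is done.

Besides the shell and the picture viewer there is one more tool, called after "Emit:" in YAML: its name, and indented under it one key for each argument. carry_out: Moves the arm, as the interface text tells. Its arguments: {"type":"object","properties":{"plan":{"type":"array","items":{"type":"object","properties":{"tx":{"type":"number"},"ty":{"type":"number"},"tz":{"type":"number"},"rx":{"type":"number"},"ry":{"type":"number"},"rz":{"type":"number"},"claw":{"type":"number"}}}},"grip_force":{"type":"number"}},"required":["plan"]}

```bash
mkdir -p pics; ls; python3 - <<'E'
from station import state,get_image,finger_overhang
import cv2,numpy as np
print(state(), finger_overhang if not callable(finger_overhang) else finger_overhang())
for n in ("scene","top","wrist"):
    d=get_image(n); cv2.imwrite(f"pics/{n}0.png",d["frame"]); print(n,d["intrinsics"],np.round(d["T"],3).tolist(),d.keys())
E
```

```text
pics
{'t': 0.0, 'qpos': array([ 1.04448544,  0.59211667,  0.04826958,  1.60985367, -0.03332434,
        0.94270491, -0.03371978]), 'joint_vel': array([ 6.57547318e-04, -5.86293848e-04,  7.59881999e-04,  9.36574742e-04,
        5.62396857e-04,  1.13217865e-03,  5.11834243e-05]), 'joint_efforts': array([ 1.65090737e-04, -5.48697424e+01,  1.54651690e+00, -1.98124892e+01,
        9.41921433e-03,  8.95285048e-03, -4.29548365e-06]), 'ee_pos': array([ 303.78177464, -657.41789726,  255.1301213 ]), 'tool_rot': array([-3.06614064e+00, -6.74198967e-01,  9.08062051e-04]), 'contact_force': array([-0.47912901,  0.27237486, -0.04780496]), 'wrist_torque': array([-0.01201295, -0.01517146, -0.03766651]), 'opening': 85.209388521673} 25.0
scene [[413.31056052   0.         276.5078445 ]
 [  0.         413.31056052 208.91355389]
 [  0.           0.           1.        ]] [[0.06, -0.56, 0.826, 1540.491], [0.998, 0.043, -0.043, 34.856], [-0.012, 0.827, 0.562, 722.56], [0.0, 0.0, 0.0, 1.0]] dict_keys(['frame', 'intrinsics', 'T'])
top [[452.63878358   0.         283.32074214]
 [  0.         452.63878358 207.60728015]
 [  0.           0.           1.        ]] [[-0.019, 0.99, -0.138, 472.755], [-1.0, -0.02, -0.007, 87.822], [-0.009, 0.138, 0.99, 1183.182], [0.0, 0.0, 0.0, 1.0]] dict_keys(['frame', 'intrinsics', 'T'])
wrist [[311.06944292   0.         277.68719629]
 [  0.         311.06944292 208.51816708]
 [  0.           0.           1.        ]] [[0.421, 0.863, 0.28, 374.809], [-0.907, 0.402, 0.126, -624.249], [-0.004, -0.307, 0.952, 371.967], [0.0, 0.0, 0.0, 1.0]] dict_keys(['frame', 'intrinsics', 'T'])
```

View pics/scene0.png

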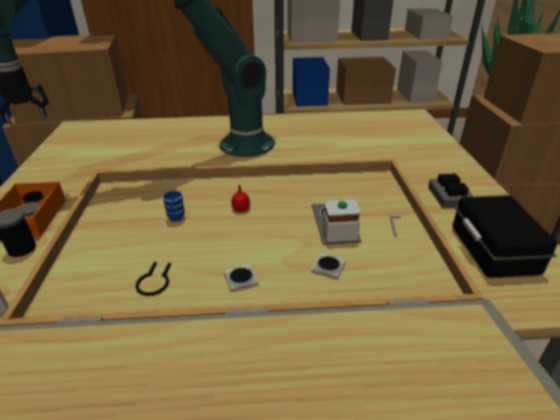

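View pics/top0.png

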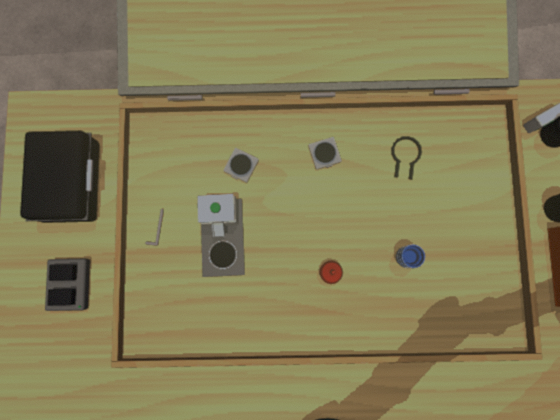

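View pics/wrist0.png

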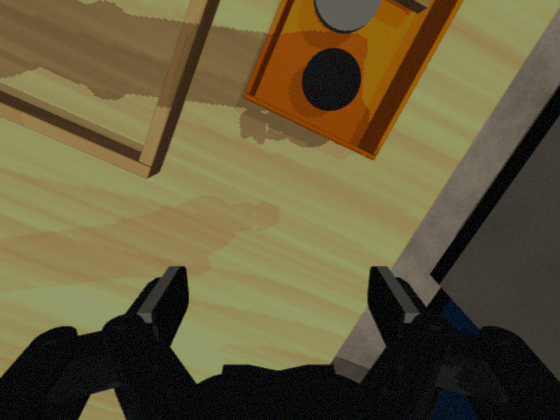

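The top view shows the cup stack at about (411,257), the ring at (222,255), the blower at (331,272) and the dispenser column at (217,208). The scene view shows the stack at (175,206). Next I'll measure them.

```bash
cat > h.py <<'E'
import numpy as np,cv2
from station import state,get_image
def ray(d,u,v):
    K=d["intrinsics"];T=d["T"]
    c=np.array([(u-K[0,2])/K[0,0],-(v-K[1,2])/K[1,1],-1.]); return T[:3,3],T[:3,:3]@c
def onz(d,u,v,z):
    o,r=ray(d,u,v); return o+r*(z-o[2])/r[2]
def proj(d,p):
    T=d["T"];K=d["intrinsics"];c=T[:3,:3].T@(np.array(p)-T[:3,3]); return K[0,2]+K[0,0]*c[0]/-c[2],K[1,2]+K[1,1]*c[1]/c[2]
def big(m):
    n,l,s,c=cv2.connectedComponentsWithStats(m.astype(np.uint8)); i=1+np.argmax(s[1:,4]); return (l==i),s[i],c[i]
E
python3 - <<'E'
from h import *
t=get_image("top"); s=get_image("scene")
for n,d,w in(("top",t,(370,220,450,290)),("scene",s,(150,180,200,235))):
    f=d["frame"];hsv=cv2.cvtColor(f,cv2.COLOR_BGR2HSV)
    m=cv2.inRange(hsv,(100,90,40),(130,255,255))
    k=np.zeros_like(m);k[w[1]:w[3],w[0]:w[2]]=m[w[1]:w[3],w[0]:w[2]]
    b,st,c=big(k>0);print(n,st,c)
    x0,y0,x1,y1=w
    cv2.imwrite(f"pics/{n}_cup.png",cv2.resize(f[y0:y1,x0:x1],None,fx=8,fy=8,interpolation=cv2.INTER_CUBIC))
f=t["frame"]
cv2.imwrite("pics/top_disp.png",cv2.resize(f[180:290,185:260],None,fx=7,fy=7,interpolation=cv2.INTER_CUBIC)[:])
hsv=cv2.cvtColor(f,cv2.COLOR_BGR2HSV)
g=f.max(2); dk=np.zeros(g.shape);dk[235:275,203:242]=g[235:275,203:242]<45
b,st,c=big(dk>0);cn,_=cv2.findContours(b.astype(np.uint8),0,1);print("disc",st,c,cv2.fitEllipse(max(cn,key=len)),onz(t,*c,6))
m=cv2.inRange(hsv,(45,120,40),(80,255,255));k=np.zeros_like(m);k[195:222,200:235]=m[195:222,200:235];b,st,c=big(k>0);print("button",st,c,onz(t,*c,111))
m=cv2.inRange(hsv,(0,150,60),(8,255,255));k=np.zeros_like(m);k[255:290,315:350]=m[255:290,315:350];b,st,c=big(k>0);print("blower",st,c,onz(t,*c,40))
for p in[(411,257)]:print(onz(t,*p,82))
E
```

```text
top [402 245  20  22 287] [411.07665505 255.80139373]
scene [164 191  19  30 429] [173.61072261 205.06759907]Traceback (most recent call last):
  File "<stdin>", line 14, in <module>
cv2.error: OpenCV(4.12.0) /io/opencv/modules/imgproc/src/shapedescr.cpp:361: error: (-201:Incorrect size of input array) There should be at least 5 points to fit the ellipse in function 'fitEllipseNoDirect'
```

```bash
python3 -c "
import cv2
for n in('top_cup','scene_cup','top_disp'):print(cv2.imread(f'pics/{n}.png').shape)
i=cv2.imread('pics/top_disp.png');cv2.imwrite('pics/top_disp2.png',cv2.resize(i,None,fx=.75,fy=.75))"
```

```text
(560, 640, 3)
(440, 400, 3)
(770, 525, 3)
```

View pics/top_cup.png

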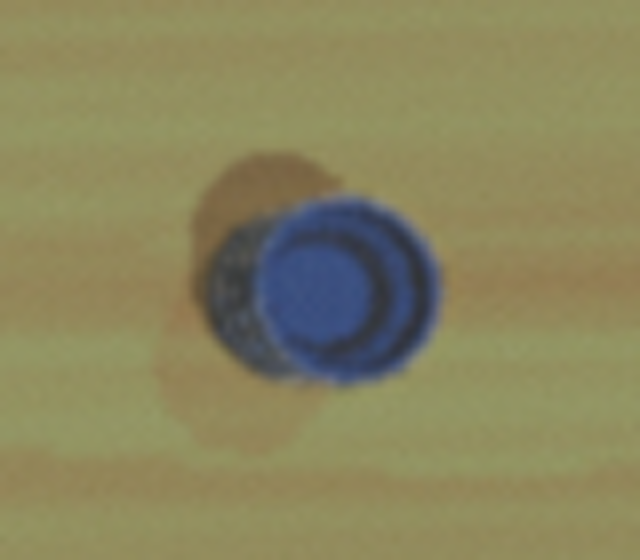

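View pics/scene_cup.png

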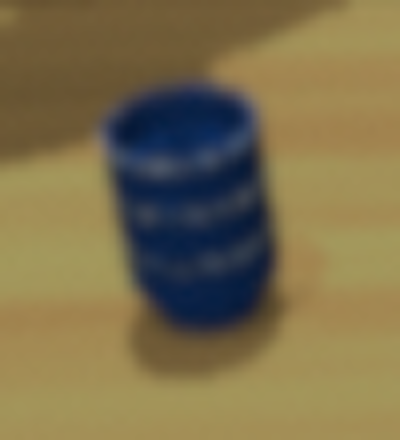

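View pics/top_disp2.png

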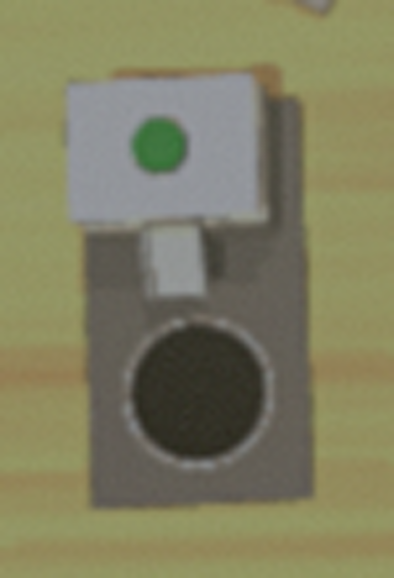

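```bash
python3 - <<'E'
from h import *
t=get_image("top"); s=get_image("scene")
f=t["frame"];hsv=cv2.cvtColor(f,cv2.COLOR_BGR2HSV)
print("rim top",onz(t,413.1,255.8,82),"scene",onz(s,172.5,195.2,82))
a=onz(t,370+255/8,256,82);b=onz(t,370+440/8,256,82);print("dia",np.linalg.norm(a-b))
g=f.max(2).astype(int);print(g[254,200:246])
m=np.zeros(g.shape,np.uint8);m[236:274,203:242]=(g[236:274,203:242]<72)
b,st,c=big(m);cn,_=cv2.findContours(b.astype(np.uint8),0,1);e=cv2.fitEllipse(max(cn,key=len));print("disc",st,c,e);R=onz(t,*c,6);print(R)
m=cv2.inRange(hsv,(45,90,40),(85,255,255));k=np.zeros_like(m);k[195:222,200:235]=m[195:222,200:235];b,st,c=big(k>0);B=onz(t,*c,111);print("button",st,c,B,np.linalg.norm((B-R)[:2]),np.degrees(np.arctan2((B-R)[1],(B-R)[0])))
sf=s["frame"];sh=cv2.cvtColor(sf,cv2.COLOR_BGR2HSV)
m=cv2.inRange(sh,(45,90,40),(85,255,255));k=np.zeros_like(m);k[195:222,325:355]=m[195:222,325:355];b,st,c=big(k>0);print("button scene",st,c,onz(s,*c,111))
for nm,d,h,w in(("t",t,hsv,(315,255,350,290)),("s",s,sh,(225,180,255,215))):
    m=cv2.inRange(h,(0,150,60),(8,255,255))|cv2.inRange(h,(172,150,60),(180,255,255));k=np.zeros_like(m);k[w[1]:w[3],w[0]:w[2]]=m[w[1]:w[3],w[0]:w[2]];b,st,c=big(k>0);print("blower",st,c,onz(d,*c,35))
cv2.imwrite("pics/scene_disp.png",cv2.resize(sf[190:250,305:370],None,fx=8,fy=8,interpolation=cv2.INTER_CUBIC))
E
```

```text
rim top [ 502.56011453 -215.80642036   82.        ] scene [ 503.73168335 -214.3601572    82.        ]
dia 55.675061582628715
[148 134 107  96 101  96  97  99 104 106  68  45  51  51  49  49  49  51
  51  49  48  52  50  51  49  52  49  51  53  51  48  52  55  50  58  91
 122 105  98  99 101  97  98 105 122 142]
disc [210 242  25  25 486] [222.3600823  254.28395062] ((222.35374450683594, 254.26893615722656), (23.763954162597656, 24.258167266845703), 26.823976516723633)
[517.93486082 256.02427839   6.        ]
button [211 203   9   9  68] [214.86764706 207.14705882] [626.65907308 258.96825513 111.        ] 108.76406267247786 1.5510458313323958
button scene [339 202   7   6  37] [342.05405405 204.43243243] [632.9991291  257.42167041 111.        ]
blower [321 262  21  21 335] [330.99104478 272.27462687] [466.67090976 -20.9509304   35.        ]
blower [232 186  17  26 294] [240.04421769 201.1122449 ] [478.12903108 -20.90725162  35.        ]
```

View pics/scene_disp.png

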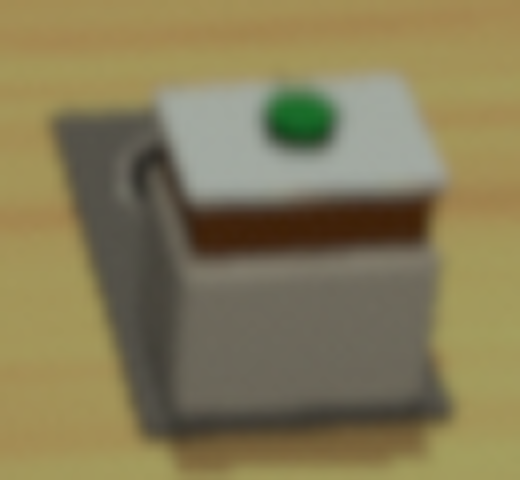

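The measurements agree. The stack axis is at about (503,-215) and the rim measures 55.7 mm (56 given). The ring is at (518,256), and the button lies 108.8 mm behind it (109 given) at 1.5° yaw. I'll turn the tool square first and then travel to the stack.

Emit:
carry_out:
  plan:
    - {"rz":6.2}
    - {"rz":6.2}
    - {"rz":6.2}
    - {"rz":6.2}
    - {"tx":16,"ty":-36}
    - {"tx":16,"ty":-36}
    - {"tx":16,"ty":-36}
    - {"tx":16,"ty":-36}
  grip_force: 25

```text
schema error: expected keys tx, ty, tz, rx, ry, rz, claw
```

Emit:
carry_out:
  plan:
    - {"tx":16,"ty":-36}
    - {"tx":16,"ty":-36}
    - {"tx":16,"ty":-36}
    - {"tx":16,"ty":-36}
    - {"tx":10,"ty":-20}
    - {"tx":0,"ty":0}
    - {"claw":66}
    - {"claw":66}

```text
schema error: expected keys tx, ty, tz, rx, ry, rz, claw
```

```bash
cat > st.py <<'E'
from h import *
from scipy.spatial.transform import Rotation as Ro
import station
s=state();R=Ro.from_rotvec(s["tool_rot"]).as_matrix()
fo=station.finger_overhang
print("t",s["t"],"p",s["ee_pos"].round(1),"open",round(float(s["opening"]),1),"F",s["contact_force"].round(1),"q7",s["qpos"].round(2)[[0,6]], "fo",fo() if callable(fo) else fo,callable(fo))
print(R.round(3).tolist())
def go(x,y,z): print("delta tool to",(x,y,z),(R.T@(np.array([x,y,z])-s["ee_pos"])).round(1))
E
python3 - <<'E'
from st import *
go(503,-215,200)
d=get_image("wrist");cv2.imwrite("pics/w1.png",d["frame"])
E
```

```text
t 0.35 p [ 304.1 -658.   256. ] open 85.5 F [ 0.7 -0.2  0.2] q7 [ 1.04 -0.03] fo 25.0 False
[[0.908, 0.42, -0.0], [0.42, -0.908, 0.0], [-0.0, -0.001, -1.0]]
delta tool to (503, -215, 200) [ 366.4 -318.6   56.2]
```

View pics/w1.png

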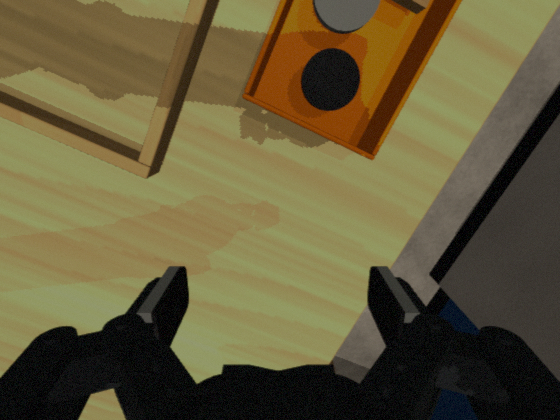

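The moves were refused because every row needs all seven keys, and the wrist view is unchanged. I'll send them again in full.

Emit:
carry_out:
  plan:
    - {"tx":0,"ty":0,"tz":0,"rx":0,"ry":0,"rz":6.2,"claw":85}
    - {"tx":0,"ty":0,"tz":0,"rx":0,"ry":0,"rz":6.2,"claw":85}
    - {"tx":0,"ty":0,"tz":0,"rx":0,"ry":0,"rz":6.2,"claw":85}
    - {"tx":0,"ty":0,"tz":0,"rx":0,"ry":0,"rz":6.2,"claw":85}
    - {"tx":16,"ty":-36,"tz":0,"rx":0,"ry":0,"rz":0,"claw":85}
    - {"tx":16,"ty":-36,"tz":0,"rx":0,"ry":0,"rz":0,"claw":85}
    - {"tx":16,"ty":-36,"tz":0,"rx":0,"ry":0,"rz":0,"claw":85}
    - {"tx":16,"ty":-36,"tz":0,"rx":0,"ry":0,"rz":0,"claw":85}
  grip_force: 25

```text
t: 1.07
ee_pos: [364.4, -523.5, 255.5]
tool_rot: [3.129, -0.066, -0.005]
contact_force: [0.5, -0.5, 0.0]
opening: 85.1
```

Emit:
carry_out:
  plan:
    - {"tx":16,"ty":-36,"tz":0,"rx":0,"ry":0,"rz":0,"claw":85}
    - {"tx":16,"ty":-36,"tz":0,"rx":0,"ry":0,"rz":0,"claw":85}
    - {"tx":16,"ty":-36,"tz":0,"rx":0,"ry":0,"rz":0,"claw":85}
    - {"tx":16,"ty":-36,"tz":0,"rx":0,"ry":0,"rz":0,"claw":85}
    - {"tx":10,"ty":-20,"tz":0,"rx":0,"ry":0,"rz":0,"claw":85}
    - {"tx":0,"ty":0,"tz":0,"rx":0,"ry":0,"rz":0,"claw":85}
    - {"tx":0,"ty":0,"tz":0,"rx":0,"ry":0,"rz":0,"claw":85}
    - {"tx":0,"ty":0,"tz":0,"rx":0,"ry":0,"rz":0,"claw":85}

```text
t: 1.73
ee_pos: [454.4, -343.6, 254.6]
tool_rot: [3.134, -0.04, 0.002]
contact_force: [0.2, 1.1, -0.5]
opening: 85.3
```

```bash
python3 - <<'E'
from st import *
go(503,-215,200)
d=get_image("wrist");cv2.imwrite("pics/w2.png",d["frame"])
E
```

```text
t 1.7333 p [ 454.4 -343.6  254.6] open 85.3 F [ 0.2  1.1 -0.5] q7 [ 0.45 -0.95] fo 25.0 False
[[1.0, -0.025, 0.001], [-0.025, -1.0, -0.007], [0.002, 0.007, -1.0]]
delta tool to (503, -215, 200) [  45.2 -130.2   53.7]
```

View pics/w2.png

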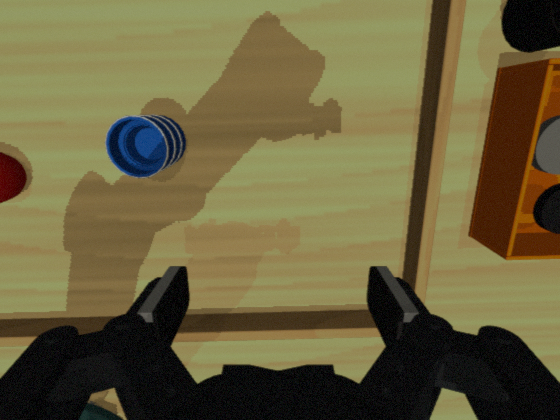

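The wrist view shows the stack's rim at about (140,147), with the blower at the left edge. I'll check the rim position from here, then move on.

Emit:
carry_out:
  plan:
    - {"tx":12,"ty":-34,"tz":8,"rx":0,"ry":0,"rz":0,"claw":85}
    - {"tx":12,"ty":-34,"tz":8,"rx":0,"ry":0,"rz":0,"claw":85}
    - {"tx":12,"ty":-34,"tz":8,"rx":0,"ry":0,"rz":-1,"claw":85}
    - {"tx":9,"ty":-28,"tz":8,"rx":0,"ry":0,"rz":0,"claw":85}
    - {"tx":0,"ty":0,"tz":8,"rx":0,"ry":0,"rz":0,"claw":85}
    - {"tx":0,"ty":0,"tz":0,"rx":0,"ry":0,"rz":0,"claw":85}
    - {"tx":0,"ty":0,"tz":0,"rx":0,"ry":0,"rz":0,"claw":85}
    - {"tx":0,"ty":0,"tz":0,"rx":0,"ry":0,"rz":0,"claw":85}

```text
t: 2.45
ee_pos: [500.4, -233.0, 213.5]
tool_rot: [3.12, -0.064, 0.008]
contact_force: [0.2, -0.7, -0.2]
opening: 85.4
```

```bash
python3 - <<'E'
from st import *
go(503,-215,150)
d=get_image("wrist");cv2.imwrite("pics/w3.png",d["frame"])
E
```

```text
t 2.45 p [ 500.4 -233.   213.5] open 85.4 F [ 0.2 -0.7 -0.2] q7 [ 0.24 -1.19] fo 25.0 False
[[0.999, -0.041, 0.004], [-0.041, -0.999, -0.021], [0.005, 0.021, -1.0]]
delta tool to (503, -215, 150) [  1.5 -19.4  63.1]
```

View pics/w3.png

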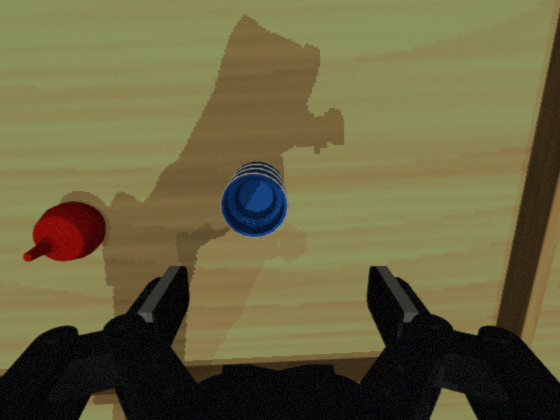

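The rim is centred at about (254.5,204.5) in the wrist view, and the blower is well to the left. The tool has picked up about 1.2° of tilt, so I'll measure the rim and correct that.

```bash
cat >> st.py <<'E'
v=R.T@np.array([0,0,-1.]);
print("level rx",np.degrees(-v[1]).round(2),"ry",np.degrees(v[0]).round(2),"rz",np.degrees(np.arctan2(R[1,0],R[0,0])).round(2))
def rim(d,z,save=None):
    f=d["frame"];h=cv2.cvtColor(f,cv2.COLOR_BGR2HSV);m=cv2.inRange(h,(100,110,50),(130,255,255));m[:, :100]=0
    b,s_,c=big(m>0);return s_,c
E
python3 - <<'E'
from st import *
d=get_image("wrist")
print(rim(d,82),onz(d,254.5,204.5,82),np.linalg.norm(onz(d,221,204.5,82)-onz(d,288,204.5,82)))
# jaw midpoint in image symmetrical?
E
```

```text
t 2.5 p [ 500.4 -233.5  213.7] open 85.0 F [-0.7 -0.3  0.2] q7 [ 0.24 -1.19] fo 25.0 False
[[0.999, -0.042, 0.005], [-0.042, -0.999, -0.021], [0.006, 0.021, -1.0]]
level rx 1.21 ry -0.32 rz -2.4
(array([ 221,  174,   65,   63, 2928], dtype=int32), array([253.89515027, 204.32445355])) [ 503.37063333 -216.24292797   82.        ] 55.8462593431985
```

All three cameras put the stack at about (503,-215.5). I'll level the tool, move above the stack and close partly to see where the tips sit.

Emit:
carry_out:
  plan:
    - {"tx":1,"ty":-8,"tz":10,"rx":0.6,"ry":-0.3,"rz":-1.2,"claw":66}
    - {"tx":1,"ty":-8,"tz":12,"rx":0.6,"ry":0,"rz":-1.2,"claw":66}
    - {"tx":0,"ty":-2,"tz":12,"rx":0.2,"ry":0,"rz":0,"claw":66}
    - {"tx":0,"ty":0,"tz":12,"rx":0,"ry":0,"rz":0,"claw":66}
    - {"tx":0,"ty":0,"tz":12,"rx":0,"ry":0,"rz":0,"claw":66}
    - {"tx":0,"ty":0,"tz":0,"rx":0,"ry":0,"rz":0,"claw":66}
    - {"tx":0,"ty":0,"tz":0,"rx":0,"ry":0,"rz":0,"claw":66}
    - {"tx":0,"ty":0,"tz":0,"rx":0,"ry":0,"rz":0,"claw":66}

```text
t: 3.22
ee_pos: [502.4, -216.1, 150.3]
tool_rot: [-3.134, -0.003, -0.001]
contact_force: [-0.3, 0.3, 0.3]
opening: 66.1
```

```bash
python3 - <<'E'
from st import *
go(503,-215.5,130)
d=get_image("wrist");cv2.imwrite("pics/w4.png",d["frame"])
d=get_image("scene");cv2.imwrite("pics/s4.png",cv2.resize(d["frame"][140:230,120:230],None,fx=6,fy=6,interpolation=cv2.INTER_CUBIC))
E
```

```text
t 3.2167 p [ 502.4 -216.1  150.3] open 66.1 F [-0.3  0.3  0.3] q7 [ 0.26 -1.14] fo 25.0 False
[[1.0, 0.002, 0.001], [0.002, -1.0, 0.008], [0.001, -0.008, -1.0]]
level rx -0.45 ry -0.04 rz 0.1
delta tool to (503, -215.5, 130) [ 0.6 -0.5 20.3]
```

View pics/w4.png

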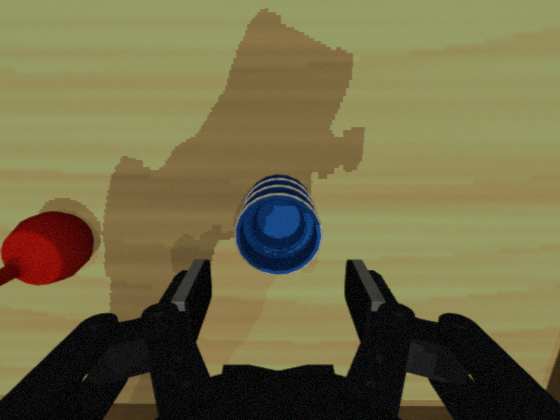

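View pics/s4.png

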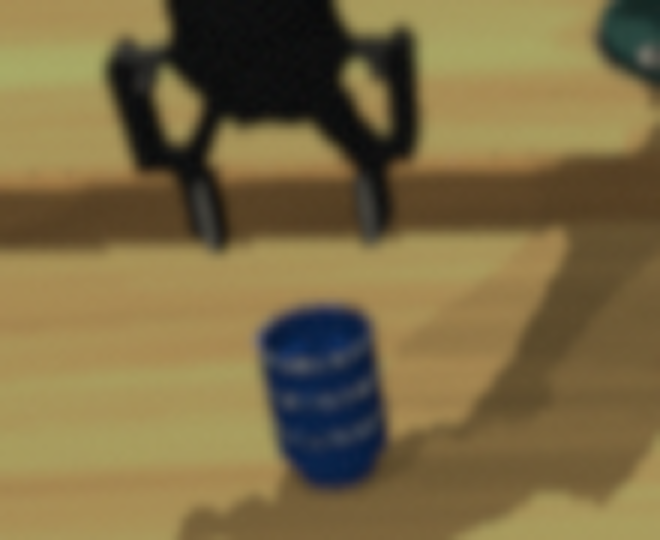

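In the wrist view the inner edges of the tips are at (210,260) and (345,260), midpoint 277.5. The cup's centre is at 278, so the gripper is centred. The scene view shows the tips at about (155.8,181.3) and (182.5,180). I'll work out the tip height from both views.

```bash
python3 - <<'E'
from st import *
w=get_image("wrist");s=get_image("scene")
def onx(d,u,v,x):
    o,r=ray(d,u,v);return o+r*(x-o[0])/r[0]
for u,v in((155.8,181.3),(182.5,180)):
    for x in(502,513):print("scene",onx(s,u,v,x).round(1))
o,r=ray(w,210,260);o2,r2=ray(w,345,260)
# height where spacing = opening
sp=lambda z:np.linalg.norm(onz(w,210,260,z)-onz(w,345,260,z))
for z in range(115,140,4):print(z,sp(z).round(1),onz(w,210,260,z).round(1),onz(w,345,260,z).round(1))
E
```

```text
t 3.3167 p [ 502.8 -216.4  150.9] open 66.2 F [ 0.8 -0.3  0.4] q7 [ 0.26 -1.14] fo 25.0 False
[[1.0, 0.002, 0.002], [0.002, -1.0, 0.007], [0.002, -0.007, -1.0]]
level rx -0.41 ry -0.11 rz 0.09
scene [ 502.  -254.6  129.7]
scene [ 513.  -251.5  136. ]
scene [ 502.  -178.9  130.5]
scene [ 513.  -176.7  136.8]
115 73.6 [ 502.  -178.6  115. ] [ 502.5 -252.1  115. ]
119 71.6 [ 504.  -179.6  119. ] [ 504.6 -251.2  119. ]
123 69.7 [ 506.1 -180.6  123. ] [ 506.6 -250.3  123. ]
127 67.8 [ 508.1 -181.6  127. ] [ 508.7 -249.4  127. ]
131 65.9 [ 510.2 -182.6  131. ] [ 510.7 -248.4  131. ]
135 63.9 [ 512.3 -183.6  135. ] [ 512.8 -247.5  135. ]
139 62.0 [ 514.3 -184.6  139. ] [ 514.8 -246.6  139. ]
```

At a 66 mm opening the tips stand about 18–20 mm ahead of the TCP, so the 25 mm overhang is for shut fingers. A TCP height of about 88 mm puts the tips near z = 66, inside the top band (60–82).

Emit:
carry_out:
  plan:
    - {"tx":0,"ty":0,"tz":8,"rx":-0.4,"ry":0,"rz":0,"claw":74}
    - {"tx":0,"ty":0,"tz":8,"rx":0,"ry":0,"rz":0,"claw":74}
    - {"tx":0,"ty":0,"tz":8,"rx":0,"ry":0,"rz":0,"claw":74}
    - {"tx":0,"ty":0,"tz":8,"rx":0,"ry":0,"rz":0,"claw":74}
    - {"tx":0,"ty":0,"tz":8,"rx":0,"ry":0,"rz":0,"claw":74}
    - {"tx":0,"ty":0,"tz":5,"rx":0,"ry":0,"rz":0,"claw":74}
    - {"tx":0,"ty":0,"tz":0,"rx":0,"ry":0,"rz":0,"claw":74}
    - {"tx":0,"ty":0,"tz":0,"rx":0,"ry":0,"rz":0,"claw":74}

```text
t: 4.08
ee_pos: [503.9, -216.5, 101.9]
tool_rot: [3.14, 0.003, 0.007]
contact_force: [-0.6, -0.1, -0.4]
opening: 74.1
```

```bash
python3 - <<'E'
from st import *
go(503,-215.5,88)
E
```

```text
t 4.0833 p [ 503.9 -216.5  101.9] open 74.1 F [-0.6 -0.1 -0.4] q7 [ 0.27 -1.14] fo 25.0 False
[[1.0, 0.002, 0.004], [0.002, -1.0, -0.001], [0.004, 0.001, -1.0]]
level rx 0.08 ry -0.24 rz 0.12
delta tool to (503, -215.5, 88) [-1.  -1.1 13.9]
```

Emit:
carry_out:
  plan:
    - {"tx":-1,"ty":-1,"tz":4,"rx":0,"ry":-0.2,"rz":0,"claw":74}
    - {"tx":0,"ty":0,"tz":4,"rx":0,"ry":0,"rz":0,"claw":74}
    - {"tx":0,"ty":0,"tz":4,"rx":0,"ry":0,"rz":0,"claw":74}
    - {"tx":0,"ty":0,"tz":1,"rx":0,"ry":0,"rz":0,"claw":68}
    - {"tx":0,"ty":0,"tz":0,"rx":0,"ry":0,"rz":0,"claw":66}
    - {"tx":0,"ty":0,"tz":0,"rx":0,"ry":0,"rz":0,"claw":64}
    - {"tx":0,"ty":0,"tz":0,"rx":0,"ry":0,"rz":0,"claw":62}
    - {"tx":0,"ty":0,"tz":0,"rx":0,"ry":0,"rz":0,"claw":62}

```text
t: 4.75
ee_pos: [503.5, -215.8, 88.1]
tool_rot: [3.14, 0.003, 0.003]
contact_force: [0.4, 0.2, -0.3]
opening: 62.2
```

```bash
python3 - <<'E'
from st import *
go(503,-215.5,88)
d=get_image("wrist");cv2.imwrite("pics/w5.png",d["frame"])
d=get_image("scene");cv2.imwrite("pics/s5.png",cv2.resize(d["frame"][140:230,120:230],None,fx=7,fy=6.5,interpolation=cv2.INTER_CUBIC))
E
```

```text
t 4.75 p [ 503.5 -215.8   88.1] open 62.2 F [ 0.4  0.2 -0.3] q7 [ 0.27 -1.14] fo 25.0 False
[[1.0, 0.002, 0.002], [0.002, -1.0, -0.002], [0.002, 0.002, -1.0]]
level rx 0.12 ry -0.11 rz 0.1
delta tool to (503, -215.5, 88) [-0.5 -0.3  0.1]
```

View pics/w5.png

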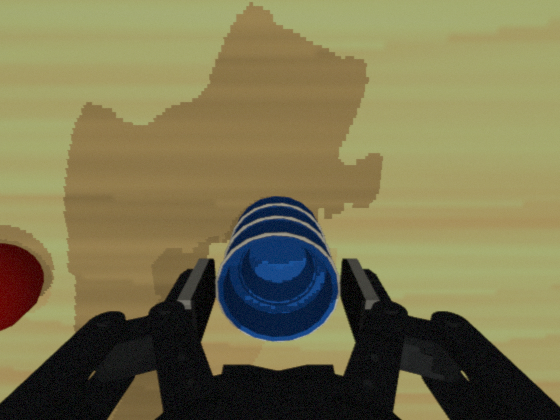

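View pics/s5.png

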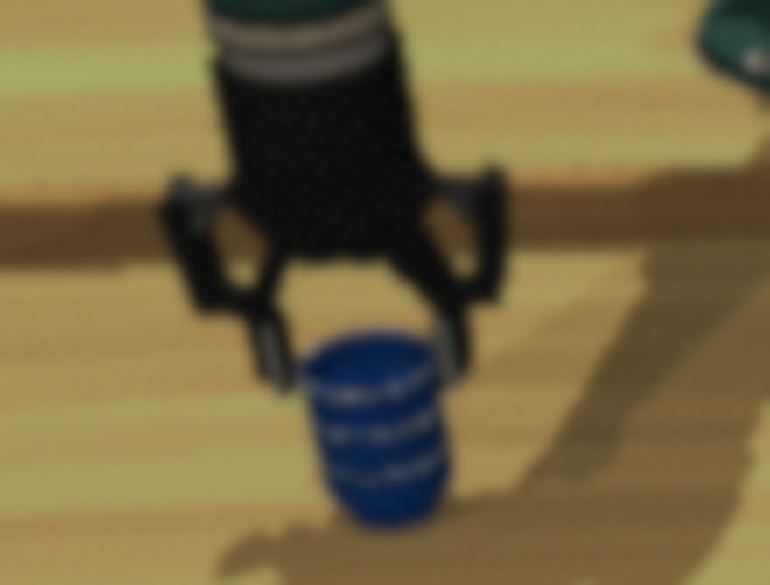

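The pads straddle only the top band: in the scene crop the tip at (283,388) is about 10 mm below the rim. The wrist view shows even gaps on both sides, with pad edges at 214 and 341 and the rim from 219 to 337. I'll go 2 mm lower and close.

Emit:
carry_out:
  plan:
    - {"tx":0,"ty":0,"tz":2,"rx":0,"ry":0,"rz":0,"claw":60}
    - {"tx":0,"ty":0,"tz":0,"rx":0,"ry":0,"rz":0,"claw":58}
    - {"tx":0,"ty":0,"tz":0,"rx":0,"ry":0,"rz":0,"claw":57}
    - {"tx":0,"ty":0,"tz":0,"rx":0,"ry":0,"rz":0,"claw":56}
    - {"tx":0,"ty":0,"tz":0,"rx":0,"ry":0,"rz":0,"claw":54}
    - {"tx":0,"ty":0,"tz":0,"rx":0,"ry":0,"rz":0,"claw":50}
    - {"tx":0,"ty":0,"tz":0,"rx":0,"ry":0,"rz":0,"claw":50}
    - {"tx":0,"ty":0,"tz":0,"rx":0,"ry":0,"rz":0,"claw":50}
  grip_force: 25

```text
t: 5.52
ee_pos: [503.8, -215.9, 86.8]
tool_rot: [3.139, 0.003, 0.005]
contact_force: [-0.4, -0.7, 0.9]
opening: 55.8
```

```bash
python3 - <<'E'
from st import *
d=get_image("wrist");cv2.imwrite("pics/w6.png",d["frame"])
d=get_image("scene");cv2.imwrite("pics/s6.png",cv2.resize(d["frame"][140:230,120:230],None,fx=7,fy=6.5,interpolation=cv2.INTER_CUBIC))
E
```

```text
t 5.5167 p [ 503.8 -215.9   86.8] open 55.8 F [-0.4 -0.7  0.9] q7 [ 0.27 -1.14] fo 25.0 False
[[1.0, 0.002, 0.003], [0.002, -1.0, -0.002], [0.003, 0.002, -1.0]]
level rx 0.13 ry -0.18 rz 0.1
```

View pics/s6.png

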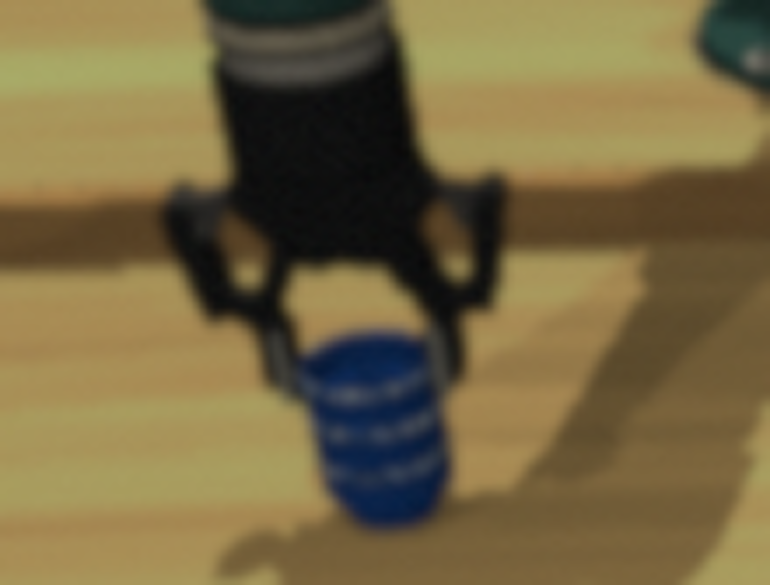

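View pics/w6.png

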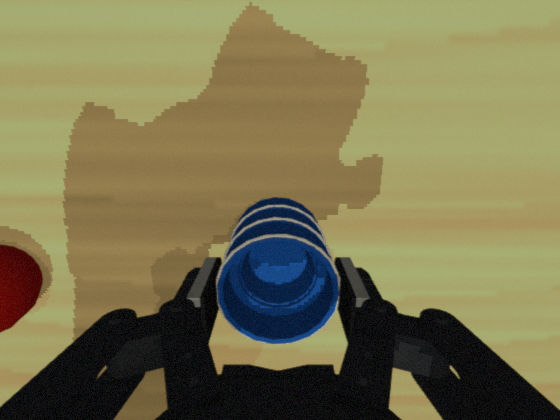

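The fingers stopped at 55.8 mm on the band, against 56 given, and the stack has not moved. With the cup's underside at 44, the TCP-to-foot offset is 42.8 mm. I'll lift a little and look.

Emit:
carry_out:
  plan:
    - {"tx":0,"ty":0,"tz":-2,"rx":0,"ry":0,"rz":0,"claw":50}
    - {"tx":0,"ty":0,"tz":-3,"rx":0,"ry":0,"rz":0,"claw":50}
    - {"tx":0,"ty":0,"tz":-3,"rx":0,"ry":0,"rz":0,"claw":50}
    - {"tx":0,"ty":0,"tz":-3,"rx":0,"ry":0,"rz":0,"claw":50}
    - {"tx":0,"ty":0,"tz":0,"rx":0,"ry":0,"rz":0,"claw":50}
    - {"tx":0,"ty":0,"tz":0,"rx":0,"ry":0,"rz":0,"claw":50}
    - {"tx":0,"ty":0,"tz":0,"rx":0,"ry":0,"rz":0,"claw":50}
    - {"tx":0,"ty":0,"tz":0,"rx":0,"ry":0,"rz":0,"claw":50}

```text
t: 6.28
ee_pos: [503.6, -215.9, 98.7]
tool_rot: [3.139, 0.003, 0.004]
contact_force: [0.8, -0.1, -0.1]
opening: 55.7
```

```bash
python3 - <<'E'
from st import *
d=get_image("scene");cv2.imwrite("pics/s7.png",cv2.resize(d["frame"][140:230,120:230],None,fx=7,fy=6.5,interpolation=cv2.INTER_CUBIC))
E
```

```text
t 6.2833 p [ 503.6 -215.9   98.7] open 55.7 F [ 0.8 -0.1 -0.1] q7 [ 0.26 -1.14] fo 25.0 False
[[1.0, 0.002, 0.003], [0.002, -1.0, -0.002], [0.003, 0.002, -1.0]]
level rx 0.14 ry -0.16 rz 0.1
```

View pics/s7.png

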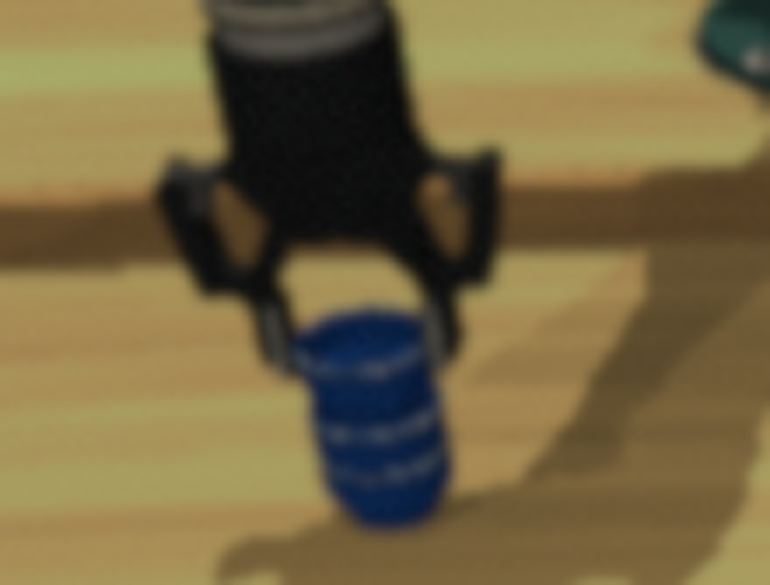

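Only the top cup rose: the upper stripe moved from about row 385 to 365, while the lower two stayed at 430 and 470. I'll keep lifting straight up.

Emit:
carry_out:
  plan:
    - {"tx":0,"ty":0,"tz":-4,"rx":0,"ry":0,"rz":0,"claw":50}
    - {"tx":0,"ty":0,"tz":-6,"rx":0,"ry":0,"rz":0,"claw":50}
    - {"tx":0,"ty":0,"tz":-10,"rx":0,"ry":0,"rz":0,"claw":50}
    - {"tx":0,"ty":0,"tz":-15,"rx":0,"ry":0,"rz":0,"claw":50}
    - {"tx":0,"ty":0,"tz":-18,"rx":0,"ry":0,"rz":0,"claw":50}
    - {"tx":0,"ty":0,"tz":-18,"rx":0,"ry":0,"rz":0,"claw":50}
    - {"tx":0,"ty":0,"tz":-12,"rx":0,"ry":0,"rz":0,"claw":50}
    - {"tx":0,"ty":0,"tz":-5,"rx":0,"ry":0,"rz":0,"claw":50}

```text
t: 7.0
ee_pos: [501.9, -215.3, 193.0]
tool_rot: [3.14, 0.002, -0.001]
contact_force: [0.5, 0.6, 0.5]
opening: 55.6
```

```bash
python3 - <<'E'
from st import *
go(518,256,195)
d=get_image("scene");cv2.imwrite("pics/s8.png",cv2.resize(d["frame"][100:230,100:260],None,fx=5,fy=4.5,interpolation=cv2.INTER_CUBIC))
d=get_image("wrist");cv2.imwrite("pics/w8.png",d["frame"])
E
```

```text
t 7.0 p [ 501.9 -215.3  193. ] open 55.6 F [0.5 0.6 0.5] q7 [ 0.24 -1.16] fo 25.0 False
[[1.0, 0.001, -0.0], [0.001, -1.0, -0.001], [-0.0, 0.001, -1.0]]
level rx 0.07 ry 0.02 rz 0.08
delta tool to (518, 256, 195) [  16.8 -471.3   -2.6]
```

View pics/s8.png

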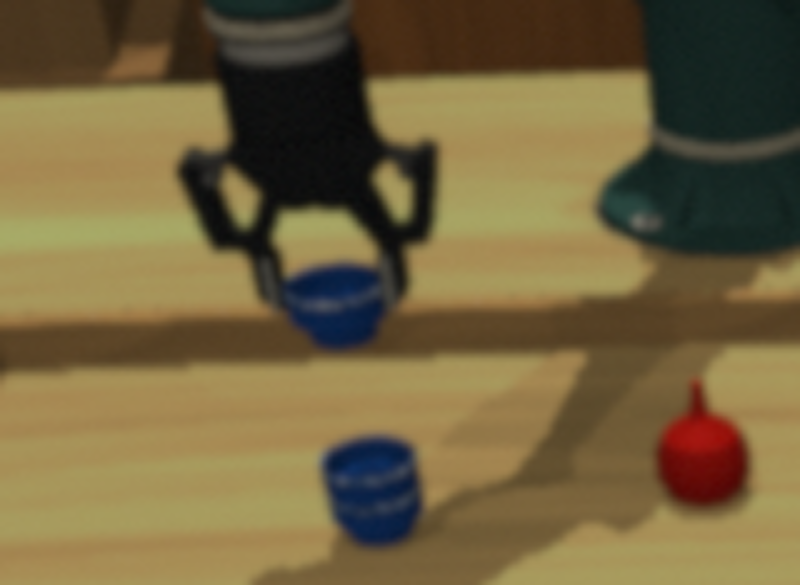

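View pics/w8.png

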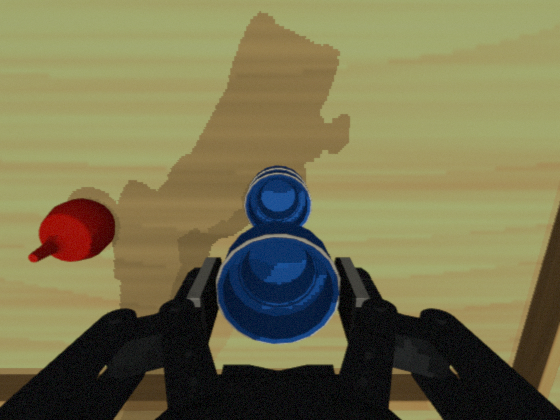

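The top cup is held clear and upright. The other two still stand nested at about (372,490) in the crop. Now I'll carry it across above the blower.

Emit:
carry_out:
  plan:
    - {"tx":0,"ty":-10,"tz":0,"rx":0,"ry":0,"rz":0,"claw":50}
    - {"tx":1,"ty":-20,"tz":0,"rx":0,"ry":0,"rz":0,"claw":50}
    - {"tx":1,"ty":-30,"tz":0,"rx":0,"ry":0,"rz":0,"claw":50}
    - {"tx":1,"ty":-30,"tz":0,"rx":0,"ry":0,"rz":0,"claw":50}
    - {"tx":1,"ty":-30,"tz":0,"rx":0,"ry":0,"rz":0,"claw":50}
    - {"tx":1,"ty":-30,"tz":0,"rx":0,"ry":0,"rz":0,"claw":50}
    - {"tx":1,"ty":-30,"tz":0,"rx":0,"ry":0,"rz":0,"claw":50}
    - {"tx":1,"ty":-30,"tz":0,"rx":0,"ry":0,"rz":0,"claw":50}

```text
t: 7.77
ee_pos: [504.4, -1.6, 186.0]
tool_rot: [3.137, -0.024, -0.018]
contact_force: [1.1, 0.5, -0.5]
opening: 55.7
```

```bash
python3 - <<'E'
from st import *
go(518,256,195)
E
```

```text
t 7.7667 p [504.4  -1.6 186. ] open 55.7 F [ 1.1  0.5 -0.5] q7 [-0.18 -1.58] fo 25.0 False
[[1.0, -0.015, -0.011], [-0.015, -1.0, -0.004], [-0.011, 0.004, -1.0]]
level rx 0.26 ry 0.65 rz -0.86
delta tool to (518, 256, 195) [   9.6 -257.8  -10.3]
```

Emit:
carry_out:
  plan:
    - {"tx":3,"ty":-30,"tz":-2,"rx":0,"ry":0.3,"rz":-0.5,"claw":50}
    - {"tx":3,"ty":-30,"tz":-2,"rx":0,"ry":0.3,"rz":-0.5,"claw":50}
    - {"tx":2,"ty":-30,"tz":-2,"rx":0,"ry":0,"rz":0,"claw":50}
    - {"tx":1,"ty":-30,"tz":-2,"rx":0,"ry":0,"rz":0,"claw":50}
    - {"tx":1,"ty":-30,"tz":-1,"rx":0,"ry":0,"rz":0,"claw":50}
    - {"tx":1,"ty":-30,"tz":0,"rx":0,"ry":0,"rz":0,"claw":50}
    - {"tx":1,"ty":-22,"tz":0,"rx":0,"ry":0,"rz":0,"claw":50}
    - {"tx":0,"ty":-12,"tz":0,"rx":0,"ry":0,"rz":0,"claw":50}

```text
t: 8.43
ee_pos: [504.4, 233.8, 185.5]
tool_rot: [3.136, 0.025, -0.031]
contact_force: [0.7, 0.1, -0.9]
opening: 55.3
```

```bash
python3 - <<'E'
from st import *
go(518,256,150)
E
```

```text
t 8.4333 p [504.4 233.8 185.5] open 55.3 F [ 0.7  0.1 -0.9] q7 [-0.6  -1.97] fo 25.0 False
[[1.0, 0.016, -0.019], [0.016, -1.0, -0.005], [-0.019, 0.005, -1.0]]
level rx 0.28 ry 1.12 rz 0.92
delta tool to (518, 256, 150) [ 14.6 -22.1  35.1]
```

Emit:
carry_out:
  plan:
    - {"tx":4,"ty":-6,"tz":0,"rx":0.2,"ry":0.5,"rz":0,"claw":50}
    - {"tx":4,"ty":-6,"tz":3,"rx":0.1,"ry":0.5,"rz":0,"claw":50}
    - {"tx":4,"ty":-6,"tz":6,"rx":0,"ry":0.2,"rz":0,"claw":50}
    - {"tx":2,"ty":-4,"tz":8,"rx":0,"ry":0,"rz":0,"claw":50}
    - {"tx":0,"ty":0,"tz":8,"rx":0,"ry":0,"rz":0,"claw":50}
    - {"tx":0,"ty":0,"tz":8,"rx":0,"ry":0,"rz":0,"claw":50}
    - {"tx":0,"ty":0,"tz":0,"rx":0,"ry":0,"rz":0,"claw":50}
    - {"tx":0,"ty":0,"tz":0,"rx":0,"ry":0,"rz":0,"claw":50}

```text
t: 9.1
ee_pos: [516.6, 254.0, 145.0]
tool_rot: [3.136, 0.021, -0.006]
contact_force: [0.2, -0.5, -0.4]
opening: 55.5
```

```bash
python3 - <<'E'
from st import *
go(518,256,100)
d=get_image("wrist");cv2.imwrite("pics/w9.png",d["frame"])
E
```

```text
t 9.1 p [516.6 254.  145. ] open 55.5 F [ 0.2 -0.5 -0.4] q7 [-0.62 -1.99] fo 25.0 False
[[1.0, 0.014, -0.004], [0.014, -1.0, -0.005], [-0.004, 0.005, -1.0]]
level rx 0.31 ry 0.21 rz 0.77
delta tool to (518, 256, 100) [ 1.6 -2.2 45. ]
```

View pics/w9.png

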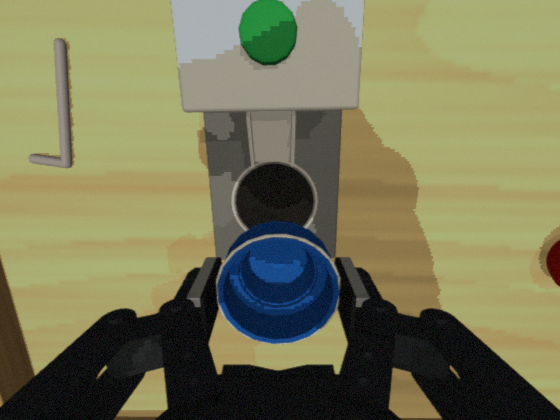

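In the wrist view the ring's outer edges are at columns 232 and 317, and its far edge is at row 160. I'll check where the measured ring centre projects.

```bash
python3 - <<'E'
from st import *
d=get_image("wrist")
print("proj centre",proj(d,(518,256,6)))
for dx,dy in((37.5,0),(0,37.5),(0,-37.5)):print(proj(d,(518+dx,256+dy,6)))
print(onz(d,232,203,6),onz(d,317,203,6),"far edge",onz(d,274.5,160,6))
E
```

```text
t 9.15 p [516.4 253.7 145. ] open 55.5 F [-0.1 -0.7 -1.7] q7 [-0.62 -1.99] fo 25.0 False
[[1.0, 0.013, -0.004], [0.013, -1.0, -0.006], [-0.004, 0.006, -1.0]]
level rx 0.32 ry 0.24 rz 0.77
proj centre (np.float64(275.07158947356317), np.float64(201.1874507975726))
(np.float64(275.6328574883618), np.float64(157.38436521042365))
(np.float64(231.27924087663453), np.float64(200.61315268414026))
(np.float64(318.76069660348645), np.float64(201.7603949900204))
[515.86909105 292.94912971   6.        ] [516.86693979 219.95147755   6.        ] far edge [553.34026726 256.90344333   6.        ]
```

The wrist view gives (516–518, 256.4), which agrees. Now I'll lower the cup.

Emit:
carry_out:
  plan:
    - {"tx":1,"ty":-2,"tz":8,"rx":0.3,"ry":0.2,"rz":0,"claw":50}
    - {"tx":0,"ty":0,"tz":12,"rx":0,"ry":0,"rz":0,"claw":50}
    - {"tx":0,"ty":0,"tz":14,"rx":0,"ry":0,"rz":0,"claw":50}
    - {"tx":0,"ty":0,"tz":14,"rx":0,"ry":0,"rz":0,"claw":50}
    - {"tx":0,"ty":0,"tz":12,"rx":0,"ry":0,"rz":0,"claw":50}
    - {"tx":0,"ty":0,"tz":8,"rx":0,"ry":0,"rz":0,"claw":50}
    - {"tx":0,"ty":0,"tz":4,"rx":0,"ry":0,"rz":0,"claw":50}
    - {"tx":0,"ty":0,"tz":0,"rx":0,"ry":0,"rz":0,"claw":50}

```text
t: 9.87
ee_pos: [519.3, 256.5, 68.4]
tool_rot: [-3.138, -0.019, -0.007]
contact_force: [0.0, -0.2, -0.4]
opening: 55.8
```

```bash
python3 - <<'E'
from st import *
go(517,256,48.8)
d=get_image("wrist");cv2.imwrite("pics/w10.png",d["frame"])
d=get_image("top");cv2.imwrite("pics/t10.png",cv2.resize(d["frame"][170:300,160:300],None,fx=4.5,fy=4.5,interpolation=cv2.INTER_CUBIC))
E
```

```text
t 9.8667 p [519.3 256.5  68.4] open 55.8 F [ 0.  -0.2 -0.4] q7 [-0.59 -1.97] fo 25.0 False
[[1.0, 0.012, 0.005], [0.012, -1.0, 0.004], [0.005, -0.003, -1.0]]
level rx -0.2 ry -0.26 rz 0.71
delta tool to (517, 256, 48.8) [-2.4  0.5 19.6]
```

View pics/w10.png

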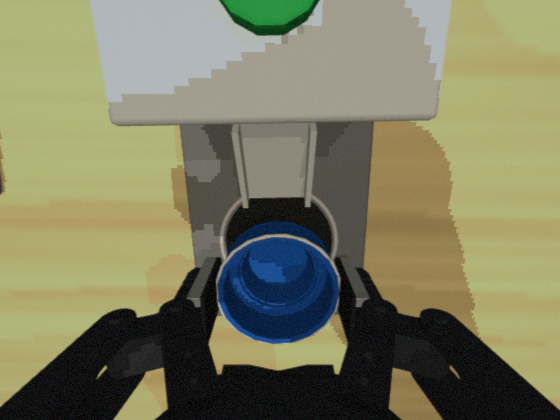

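View pics/t10.png

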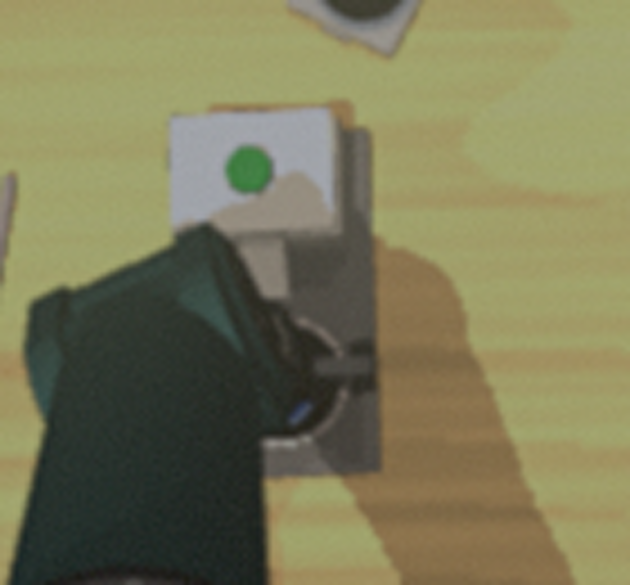

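The cup is centred in the ring laterally (ring at columns 221–338, cup at 279) and clear of the chute. There are about 19 mm left, so I'll slow down.

Emit:
carry_out:
  plan:
    - {"tx":-2,"ty":0.5,"tz":3,"rx":-0.2,"ry":-0.2,"rz":0,"claw":50}
    - {"tx":0,"ty":0,"tz":4,"rx":0,"ry":0,"rz":0,"claw":50}
    - {"tx":0,"ty":0,"tz":4,"rx":0,"ry":0,"rz":0,"claw":50}
    - {"tx":0,"ty":0,"tz":3,"rx":0,"ry":0,"rz":0,"claw":50}
    - {"tx":0,"ty":0,"tz":1,"rx":0,"ry":0,"rz":0,"claw":50}
    - {"tx":0,"ty":0,"tz":0,"rx":0,"ry":0,"rz":0,"claw":50}
    - {"tx":0,"ty":0,"tz":0,"rx":0,"ry":0,"rz":0,"claw":50}
    - {"tx":0,"ty":0,"tz":0,"rx":0,"ry":0,"rz":0,"claw":50}

```text
t: 10.63
ee_pos: [519.4, 257.3, 55.3]
tool_rot: [-3.139, -0.02, -0.011]
contact_force: [-0.6, 0.2, -1.0]
opening: 55.9
```

```bash
python3 - <<'E'
from st import *
go(517,256,48.8)
E
```

```text
t 10.6333 p [519.4 257.3  55.3] open 55.9 F [-0.6  0.2 -1. ] q7 [-0.59 -1.97] fo 25.0 False
[[1.0, 0.013, 0.007], [0.012, -1.0, 0.003], [0.007, -0.003, -1.0]]
level rx -0.17 ry -0.4 rz 0.72
delta tool to (517, 256, 48.8) [-2.5  1.3  6.5]
```

Emit:
carry_out:
  plan:
    - {"tx":-1.5,"ty":1,"tz":1.5,"rx":-0.2,"ry":-0.4,"rz":0,"claw":50}
    - {"tx":-1,"ty":0.5,"tz":1.5,"rx":0,"ry":-0.2,"rz":0,"claw":50}
    - {"tx":0,"ty":0,"tz":1.5,"rx":0,"ry":0,"rz":0,"claw":50}
    - {"tx":0,"ty":0,"tz":1,"rx":0,"ry":0,"rz":0,"claw":50}
    - {"tx":0,"ty":0,"tz":0,"rx":0,"ry":0,"rz":0,"claw":50}
    - {"tx":0,"ty":0,"tz":0,"rx":0,"ry":0,"rz":0,"claw":50}
    - {"tx":0,"ty":0,"tz":0,"rx":0,"ry":0,"rz":0,"claw":50}
    - {"tx":0,"ty":0,"tz":0,"rx":0,"ry":0,"rz":0,"claw":50}

```text
t: 11.3
ee_pos: [516.9, 255.6, 49.5]
tool_rot: [3.141, 0.019, -0.007]
contact_force: [0.2, -0.3, -0.4]
opening: 55.7
```

```bash
python3 - <<'E'
from st import *
go(517,256,48.8)
E
```

```text
t 11.3 p [516.9 255.6  49.5] open 55.7 F [ 0.2 -0.3 -0.4] q7 [-0.59 -1.97] fo 25.0 False
[[1.0, 0.012, -0.004], [0.012, -1.0, -0.001], [-0.004, 0.001, -1.0]]
level rx 0.04 ry 0.25 rz 0.71
delta tool to (517, 256, 48.8) [ 0.1 -0.4  0.7]
```

Almost touching. I'll go down in half-millimetre steps and watch the force.

Emit:
carry_out:
  plan:
    - {"tx":0,"ty":0,"tz":0.5,"rx":0,"ry":0.2,"rz":0,"claw":50}
    - {"tx":0,"ty":0,"tz":0.5,"rx":0,"ry":0,"rz":0,"claw":50}
    - {"tx":0,"ty":0,"tz":0.5,"rx":0,"ry":0,"rz":0,"claw":50}
    - {"tx":0,"ty":0,"tz":0,"rx":0,"ry":0,"rz":0,"claw":50}
    - {"tx":0,"ty":0,"tz":0,"rx":0,"ry":0,"rz":0,"claw":50}
    - {"tx":0,"ty":0,"tz":0,"rx":0,"ry":0,"rz":0,"claw":50}
    - {"tx":0,"ty":0,"tz":0,"rx":0,"ry":0,"rz":0,"claw":50}
    - {"tx":0,"ty":0,"tz":0,"rx":0,"ry":0,"rz":0,"claw":50}

```text
t: 11.97
ee_pos: [517.2, 255.8, 48.9]
tool_rot: [3.141, 0.019, 0.001]
contact_force: [0.3, -0.5, 2.5]
opening: 55.5
```

```bash
python3 - <<'E'
from st import *
go(517,256,48.8)
d=get_image("wrist");cv2.imwrite("pics/w11.png",d["frame"])
E
```

```text
t 11.9667 p [517.2 255.8  48.9] open 55.5 F [ 0.3 -0.5  2.5] q7 [-0.59 -1.97] fo 25.0 False
[[1.0, 0.012, 0.0], [0.012, -1.0, -0.0], [0.0, 0.0, -1.0]]
level rx 0.01 ry -0.02 rz 0.71
delta tool to (517, 256, 48.8) [-0.2 -0.2  0.1]
```

View pics/w11.png

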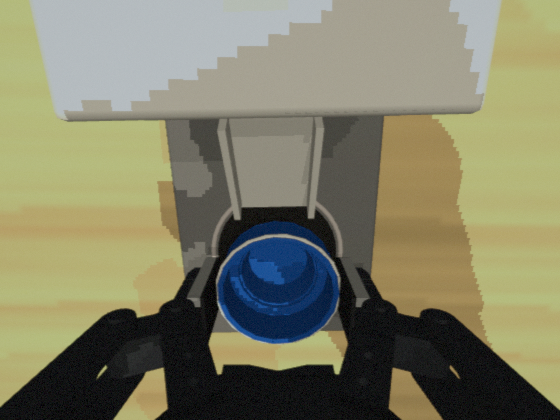

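The contact force is 2.5 N upward at 48.9 mm, the height expected for the tray, and the cup sits centred and level in the ring. I'll open slowly and then go straight up.

Emit:
carry_out:
  plan:
    - {"tx":0,"ty":0,"tz":0,"rx":0,"ry":0,"rz":0,"claw":57}
    - {"tx":0,"ty":0,"tz":0,"rx":0,"ry":0,"rz":0,"claw":58}
    - {"tx":0,"ty":0,"tz":0,"rx":0,"ry":0,"rz":0,"claw":60}
    - {"tx":0,"ty":0,"tz":0,"rx":0,"ry":0,"rz":0,"claw":63}
    - {"tx":0,"ty":0,"tz":0,"rx":0,"ry":0,"rz":0,"claw":67}
    - {"tx":0,"ty":0,"tz":0,"rx":0,"ry":0,"rz":0,"claw":72}
    - {"tx":0,"ty":0,"tz":0,"rx":0,"ry":0,"rz":0,"claw":74}
    - {"tx":0,"ty":0,"tz":0,"rx":0,"ry":0,"rz":0,"claw":74}

```text
t: 12.68
ee_pos: [517.3, 255.8, 48.7]
tool_rot: [3.141, 0.019, 0.001]
contact_force: [-0.5, -0.5, -0.3]
opening: 73.8
```

```bash
python3 - <<'E'
from st import *
d=get_image("wrist");cv2.imwrite("pics/w12.png",d["frame"])
E
```

```text
t 12.6833 p [517.3 255.8  48.7] open 73.8 F [-0.5 -0.5 -0.3] q7 [-0.59 -1.97] fo 25.0 False
[[1.0, 0.012, 0.001], [0.012, -1.0, -0.0], [0.001, 0.0, -1.0]]
level rx 0.01 ry -0.04 rz 0.71
```

View pics/w12.png

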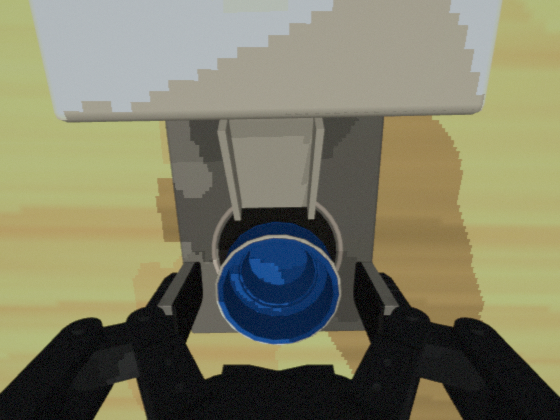

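The cup stays put with even gaps on both sides, and the rim is still centred at about (279,289). Going up.

Emit:
carry_out:
  plan:
    - {"tx":0,"ty":0,"tz":-4,"rx":0,"ry":0,"rz":0,"claw":74}
    - {"tx":0,"ty":0,"tz":-8,"rx":0,"ry":0,"rz":0,"claw":74}
    - {"tx":0,"ty":0,"tz":-12,"rx":0,"ry":0,"rz":0,"claw":74}
    - {"tx":0,"ty":0,"tz":-18,"rx":0,"ry":0,"rz":0,"claw":74}
    - {"tx":0,"ty":0,"tz":-22,"rx":0,"ry":0,"rz":0,"claw":74}
    - {"tx":0,"ty":0,"tz":-22,"rx":0,"ry":0,"rz":0,"claw":74}
    - {"tx":0,"ty":0,"tz":-22,"rx":0,"ry":0,"rz":0,"claw":74}
    - {"tx":0,"ty":0,"tz":-10,"rx":0,"ry":0,"rz":0,"claw":74}

```text
t: 13.4
ee_pos: [515.8, 254.9, 174.6]
tool_rot: [3.14, 0.019, -0.005]
contact_force: [0.4, 1.1, -0.7]
opening: 73.6
```

Emit:
carry_out:
  plan:
    - {"tx":0,"ty":15,"tz":-10,"rx":0,"ry":0,"rz":0,"claw":74}
    - {"tx":0,"ty":30,"tz":-5,"rx":0,"ry":0,"rz":0,"claw":74}
    - {"tx":0,"ty":30,"tz":0,"rx":0,"ry":0,"rz":0,"claw":74}
    - {"tx":0,"ty":30,"tz":0,"rx":0,"ry":0,"rz":0,"claw":74}
    - {"tx":0,"ty":20,"tz":0,"rx":0,"ry":0,"rz":0,"claw":74}
    - {"tx":0,"ty":0,"tz":0,"rx":0,"ry":0,"rz":0,"claw":74}
    - {"tx":0,"ty":0,"tz":0,"rx":0,"ry":0,"rz":0,"claw":74}
    - {"tx":0,"ty":0,"tz":0,"rx":0,"ry":0,"rz":0,"claw":74}

```text
t: 14.07
ee_pos: [519.7, 129.2, 199.3]
tool_rot: [-3.135, -0.026, -0.017]
contact_force: [-0.3, -0.1, 0.0]
opening: 74.0
```

```bash
python3 - <<'E'
from st import *
d=get_image("top");cv2.imwrite("pics/t13.png",d["frame"]);f=d["frame"]
h=cv2.cvtColor(f,cv2.COLOR_BGR2HSV);m=cv2.inRange(h,(100,90,40),(130,255,255))
for nm,w,z in(("cup",(200,235,245,280),44),("stack",(380,235,440,275),60)):
    k=np.zeros_like(m);k[w[1]:w[3],w[0]:w[2]]=m[w[1]:w[3],w[0]:w[2]]
    b,s_,c=big(k>0);print(nm,s_,c,onz(d,s_[0]+s_[2]/2-.5,s_[1]+s_[3]/2-.5,z).round(1))
cv2.imwrite("pics/t13c.png",cv2.resize(f[180:290,185:260],None,fx=5,fy=5,interpolation=cv2.INTER_CUBIC))
s=get_image("scene")["frame"];cv2.imwrite("pics/s13.png",s)
E
```

```text
t 14.0667 p [519.7 129.2 199.3] open 74.0 F [-0.3 -0.1  0. ] q7 [-0.42 -1.79] fo 25.0 False
[[1.0, 0.017, 0.011], [0.017, -1.0, 0.007], [0.011, -0.007, -1.0]]
level rx -0.38 ry -0.62 rz 0.95
cup [210 244  22  22 375] [220.73066667 254.62666667] [516.  255.3  44. ]
stack [400 246  19  21 278] [408.64748201 256.10791367] [ 502.9 -211.8   60. ]
```

View pics/t13.png

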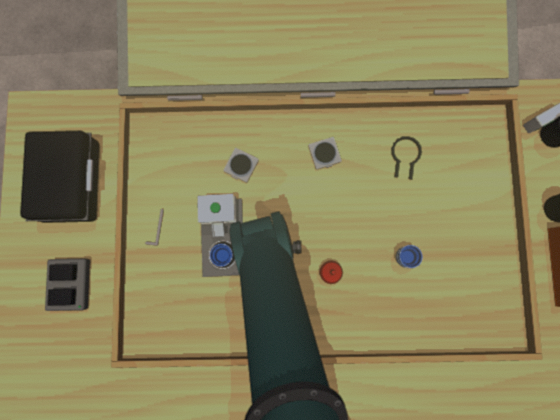

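View pics/t13c.png

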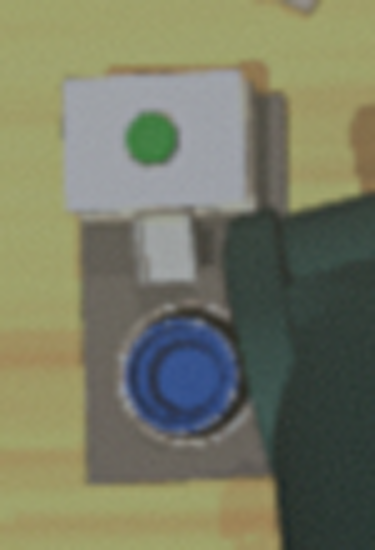

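View pics/s13.png

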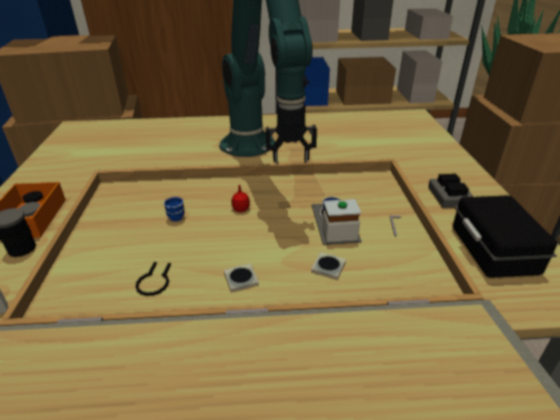

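The cup stands in the ring at (516,255.3), about 2 mm from its centre. The other two cups still stand nested at about (503,-212), against (503,-215.5) at the start, within mask error. The bystanders have not moved and the robot touches nothing.

```bash
python3 -c "
from station import hand_in;print(hand_in())"
```

```text
the job is handed in; nothing more can be done
None
```

I took only the top cup off the stack, carried it over the blower, set it down inside the white ring and handed the job in at about 14 s. No verdict was reported.

- **Grip and lift:** the fingers stopped at 55.8 mm on the top band. A look partway through the lift showed the two lower cups staying put.
- **Placing:** the cup touched the tray with 2.5 N at the expected height and did not move when released.
- **Final position:** the last top view puts the cup about 2 mm from the ring's centre. It looked upright in the pictures; I did not measure its tilt.
- **Lower cups:** they still look nested and upright. Their measured position differs from the start by about 4 mm in y. That is probably mask error from the partly shaded cups, and well within the 20 mm limit.
- **Everything else:** the button was never approached. The bystanders look unmoved by eye in the last pictures, though I did not re-measure them. The gripper is clear of everything.
- **Early slip:** the first two move calls were refused because their rows lacked some keys. The arm did not move, and I sent them again in full.

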